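# Shorten the bench length stop by one hole

## Robot

A 6-joint arm with a two-finger parallel gripper is mounted at the origin on the work surface. World frame = base frame: x ahead of the robot, y to its left, z up, the work surface at z = 0. Lengths are in m, angles in rad, forces in N, time in s.
With the tool pointing down it reaches from about 0.3 to 0.875 m from the base axis. Payload 6.4 kg.
Tool frame: the origin (TCP) lies at the very end of the fingers, on their centre line; the grasp point (between the pads) lies 19 mm behind it (ctrl.hold_point_z is the distance from the TCP to the grasp point, in m); y points along the fingers, x is the direction in which the jaws open and shut, and the axes are right-handed (so a half turn about y gives the same grasp; the last joint's range is limited). The gripper opens to 85 mm and grips with 20 to 120 N. Pads are 22 mm wide; open, the fingers measure 114 mm over their backs; the gripper's body (76 mm by 85 mm) begins 54 mm behind the grasp point. The pads swing forward as they close: fully open they stand 13 mm farther back than shut.
Start: joints at [1.043, 0.181, 1.607, -0, 1.354, -0.206], TCP at [0.182, 0.546, 0.231] pointing down, gripper open.
Joint ranges: [-2.99, 2.99], [-0.89, 2.07], [0.3, 2.58], [-1.14, 4.28], [0, 2.63], [-3.12, 3.12]. Speed limits (rad/s): [2.57, 2.57, 3.01, 3.14, 3.14, 3.14].

## Interface

Orientations are given as a unit quaternion [w, x, y, z].
In Python, from bench import ctrl, imaging gives the robot as it stands.
- The arm moves only by the shell command python3 -m jog 'ROWS'. ROWS is JSON, a list of rows, each a list of 3 entries, a list of its own where there are three numbers: the shift along the tool's x, y, z in cm, then the turn, a rotation vector about the tool's x, y, z in rad, then the finger opening in cm, from 0 to 8.54. A call has 1 to 12 rows; each row shifts and turns the pose as measured when the row begins, along the tool's axes as they then stand; what a row does not reach is not made up. A row lasts 1/12 s, in which the tool goes at most 41.7 mm and 7.16 degrees, less where a joint would pass 70% of its speed; a pose out of reach is approached as far as the arm can. A call is refused whole if a number of a shift passes 4.17 or a number of a turn 0.125, either way. A call with a gripper value outside its range is refused whole. The fingers move at their own pace and stop on an object; the grip force is fixed at half the most. Time passes only in rows, so rows that do not move let the fingers close. It gives the time, the measured TCP pose, the force and the opening at its end, in the units of the state.
- ctrl.get_obs(): the state, without advancing time (a new reading comes with each control period).
- imaging.camera(name): name is "scene" or "top"; returns a dict with "frame" (420x560x3 uint8, red, green, blue), "depth" (420x560 float32, m along the optical axis (not along the pixel's ray), 0 where there is no reading), "K" (3x3 intrinsics, pixels), "k1" (the pictures are not rectified: a ray, as slopes to the right and down, at radius r is drawn at 1 + k1 r^2 times it, then the intrinsics apply), "R" (3x3) and "t" (3): a world point X has camera coordinates R X + t. Camera axes: x right, y down, z forward; pixel columns grow to the right and rows downward; lengths in m; the calibration is good to about 2 mm. A picture is of the moment at which its call begins.
- ctrl.hand_in(): hands the job in, once; it reports no verdict.
The state is a dict: "time_s": time; "q": joint angles; "dq": joint speeds; "joint_efforts": joint torques, N m; "eef_pos": TCP position; "eef_rot": TCP orientation; "wrist_force": force on the tool from outside, world axes, zero at the start; "torque": the same for the moment, N m; "opening": opening from 0.0 (shut) to 1.0 (fully open).
Only numpy, scipy, OpenCV 4.12 (cv2) and the standard library are available. Lean on these libraries where they do the work, as an engineer would, in place of code of your own. Each camera call takes 0.05 s, during which the arm holds its last target. There are 200 camera calls.

## Task

Shorten the telescoping length stop on the bench by exactly one hole: press its sprung button fully in, start the sleeve sliding onto the inner tube towards the bracket, then let the button go and push the sleeve gently on until the button springs fully up in the very next hole. Keep your push light (about 20 N is plenty, 35 N is forcing it), do not run past that hole, and leave the wrench, the angle offcut and the jar where they are.

Things in the scene. Friction and masses are not known exactly. Their poses are not given: they have to be found in the camera images.
- stop_arm: Fixed part of the length stop, bolted down: a level 30 mm square steel inner tube, axis 60 mm above the bench, held at its +y end by a grey bracket (56 x 50 mm, 88 mm high, near face 150 mm from the origin). Origin: on the bench top under the button's starting place. +y runs along the tube to the bracket, the way the sleeve slides to shorten the stop; z up.
- sleeve (a joint): How far (m) the sleeve has slid along +y of stop_arm; 0 at the start, its catch in the first hole (2 mm play each way). The next hole, the first dark spot on the inner tube's top past the sleeve's mouth, was drilled by hand 42 to 58 mm from the first: find it by feel or sight. Sliding resists with 4 to 6 N; the sleeve stops dead once the catch springs into a hole. Beyond 66 mm it has run past.
- button (a joint): How far (m) the sprung button is pressed: 0 fully up, 0.006 fully in. It pushes back with 3 N when up and 6 N fully in. The catch is clear of its hole from 4 mm on. Between holes the catch rides on the tube and holds the button about 4 mm in by itself; at a hole it springs up again, provided nothing presses on it.
- button_top (a point): Centre of the flat top of the button, a round upright steel stud 22 mm in diameter on the button housing; 105 mm above the bench when up. It moves with the button and the sleeve. Its top stands 14 mm above the housing, so fingers broader than it may press it.
- lug_top (a point): Top edge of the thumb lug, an upright black plate on the sleeve's mouth (44 mm wide, 8 mm thick, top 141 mm above the bench, so 36 mm above the button): the middle of the edge of its face towards the button. That upright face lies 24 mm from the button's centre in the +y direction of stop_arm; pushing on it towards +y slides the sleeve.
- wrench: Loose open-ended steel wrench, 170 mm long, lying on the bench beyond the stop; to be left alone.
- offcut: Loose offcut of steel angle, 90 mm long, 40 mm wide and 40 mm high, on the bench before the stop; to be left alone.
- tin: Loose amber glass jar with a steel lid, 56 mm in diameter and 70 mm high, beyond the stop; to be left alone.
- sleeve_end (a point): Bottom middle of the steel stop plate (100 mm wide, 75 mm high, 8 mm thick, underside 15 mm above the bench) on the sleeve's far (-y) end. The sleeve is a 42 mm square grey metal tube, telescoped over the inner tube; at its other end, the mouth, is a black plastic button housing 48 mm wide, 62 mm long, top 91 mm above the bench.

How it is judged:
By the outcome, as a careful person would: the job done as asked, in the order asked, and still so for the second after the job is handed in, with the robot touching nothing.
It also fails if it takes over 38 s, if anything falls off the work surface, if the arm or the gripper's body presses on something with over 40 N, if the wrist force passes 120 N, or if a joint passes its speed limit or range.

## Working session

There is one attempt and no reset: what is moved stays moved. The work goes in short steps, Python scripts to look and compute and a shell command to move; the robot and the scene stay as the last step left them, time stands still between calls to the robot, and variables do not carry over. Pictures are saved under pics/ and viewed, about 8 in all and at most 12, crops included, and the job is handed in when it is done.

```bash
mkdir -p pics; ls; python3 - <<'E'
from bench import ctrl, imaging
import cv2, numpy as np
o=ctrl.get_obs(); print({k:np.round(v,3) for k,v in o.items()}, ctrl.hold_point_z)
ims=[]
for n in("scene","top"):
    c=imaging.camera(n); np.savez(f"{n}0.npz",**c); cv2.imwrite(f"pics/{n}0.png",c["frame"][...,::-1])
    print(n,c["K"].round(1).tolist(),c["k1"],(-c["R"].T@c["t"]).round(3),c["R"].round(2).tolist())
E
```

```text
pics
{'time_s': np.float64(0.0), 'q': array([ 1.043,  0.182,  1.608,  0.   ,  1.354, -0.206]), 'dq': array([ 0.001, -0.002,  0.001, -0.002,  0.   ,  0.   ]), 'joint_efforts': array([ 0.0000e+00, -4.4488e+01, -3.5133e+01, -0.0000e+00,  9.0000e-03,
       -0.0000e+00]), 'eef_pos': array([0.182, 0.545, 0.23 ]), 'eef_rot': array([-0.573,  0.574,  0.413, -0.414]), 'wrist_force': array([ 0.243, -0.487,  1.264]), 'torque': array([0.009, 0.022, 0.005]), 'opening': np.float64(1.002)} 0.0187
scene [[474.1, 0.0, 277.5], [0.0, 474.1, 207.6], [0.0, 0.0, 1.0]] -0.16975936833947794 [0.96  0.367 0.751] [[-0.61, 0.79, 0.0], [0.62, 0.47, -0.63], [-0.5, -0.38, -0.78]]
top [[476.1, 0.0, 280.0], [0.0, 476.1, 205.3], [0.0, 0.0, 1.0]] -0.14684360609483854 [0.523 0.051 0.965] [[0.02, -1.0, -0.01], [-1.0, -0.02, -0.04], [0.04, 0.01, -1.0]]
```

View pics/scene0.png

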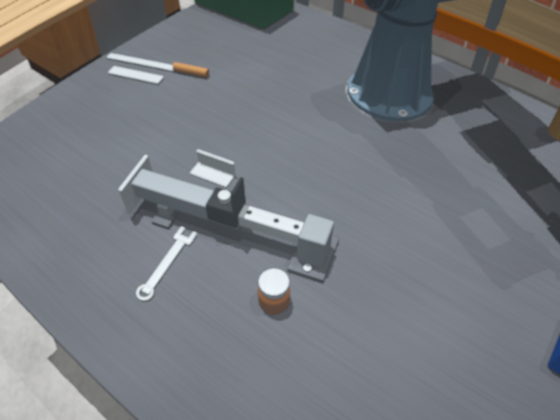

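View pics/top0.png

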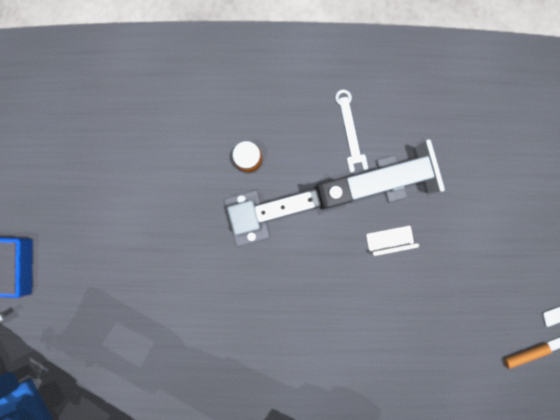

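The scene picture shows the button at about (224,196), the lug behind it, and holes near (249,212), (276,219) and (297,226). In the top picture the button is at (336,192), the holes are near (310,199), (283,207) and (263,211), and the bracket is at (243,218).

```bash
cat > h.py <<'E'
import numpy as np, cv2
def ray(c,p):
    D=np.array([c["k1"],0,0,0,0],float)
    s=cv2.undistortPoints(np.array([[p]],float),c["K"],D)[0,0]
    d=c["R"].T@np.array([*s,1.]); return -c["R"].T@c["t"],d
def onz(c,p,z):
    o,d=ray(c,p); return o+d*(z-o[2])/d[2]
def proj(c,X):
    x=c["R"]@np.array(X)+c["t"]; s=x[:2]/x[2]; s=s*(1+c["k1"]*s@s); return c["K"][:2,:2]@s+c["K"][:2,2]
E
python3 - <<'E'
from h import *
t=np.load("top0.npz"); s=np.load("scene0.npz")
def blob(c,p,r,dark,th):
    g=cv2.cvtColor(c["frame"],cv2.COLOR_RGB2GRAY); x,y=p
    m=np.zeros_like(g); w=g[y-r:y+r+1,x-r:x+r+1]
    m[y-r:y+r+1,x-r:x+r+1]=(w<th if dark else w>th)
    n,l,st,ce=cv2.connectedComponentsWithStats(m)
    i=1+np.argmax(st[1:,4]); return ce[i],st[i].tolist()
for nm,c,p in(("t",t,(336,192)),("s",s,(224,196))):
    ce,st=blob(c,p,12,False,170); print(nm,"button",ce.round(1),st,onz(c,ce,.105).round(4))
for nm,c,ps in(("t",t,[(310,199),(283,207),(263,211)]),("s",s,[(249,212),(276,219),(297,226)])):
    for p in ps:
        ce,st=blob(c,p,5,True,110); print(nm,"hole",ce.round(1),st,onz(c,ce,.075).round(4))
print("bracket top",onz(t,(243,218),.088).round(4))
a=cv2.resize(t["frame"][150:250,220:400],None,fx=4,fy=4,interpolation=cv2.INTER_CUBIC)
cv2.imwrite("pics/crop_t.png",a[...,::-1])
E
```

```text
t button [335.6 191.9] [329, 186, 14, 13, 132] [ 0.5812 -0.0423  0.105 ]
s button [223.7 194.4] [218, 190, 12, 10, 95] [ 0.5803 -0.0438  0.105 ]
t hole [309.8 199.2] [309, 198, 3, 3, 6] [0.5686 0.0025 0.075 ]
t hole [282.3 206.7] [282, 206, 2, 2, 3] [0.5536 0.0538 0.075 ]
t hole [262.7 212.3] [262, 212, 2, 2, 3] [0.5423 0.0904 0.075 ]
s hole [248.3 211.6] [247, 211, 4, 2, 7] [5.663e-01 1.000e-04 7.500e-02]
s hole [276.  220.2] [275, 220, 3, 2, 4] [0.5513 0.0523 0.075 ]
s hole [295.8 226.4] [295, 226, 3, 2, 5] [0.5408 0.0885 0.075 ]
bracket top [0.5309 0.1259 0.088 ]
```

View pics/crop_t.png

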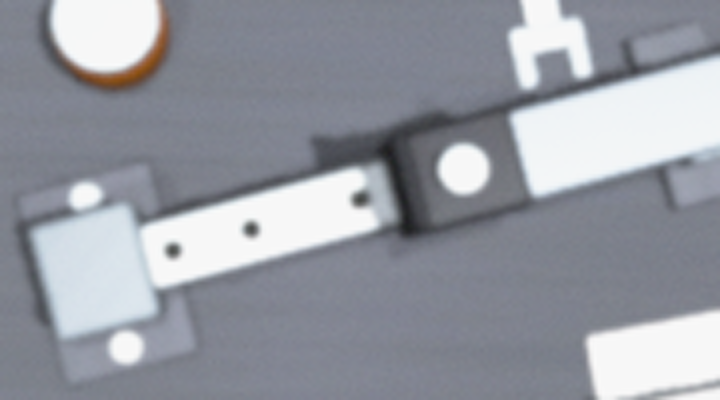

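The tube axis is about (-0.282, 0.959). The button is at about (0.581, -0.043) and the next hole about 46.5 mm away. Next I turn the tool so its jaw axis lies along the tube, shut the fingers and go above the button.

```bash
python3 -m jog '[[[0,0,0],[0,-0.122,0],0],[[0,0,0],[0,-0.122,0],0],[[0,0,0],[0,-0.122,0],0],[[0,0,0],[0,-0.122,0],0],[[0,0,0],[0,-0.122,0],0],[[-3.5,0,-1.1],[0,0,0],0],[[-3.5,0,-1.1],[0,0,0],0],[[-3.5,0,-1.1],[0,0,0],0],[[-3.5,0,-1.1],[0,0,0],0],[[-3.5,0,-1.1],[0,0,0],0],[[-3.5,0,-1.1],[0,0,0],0],[[-3.5,0,-1.1],[0,0,0],0]]'
cat >> h.py <<'E'
B=np.array([.581,-.043]); u=np.array([-.282,.9594])
def st(tgt=None):
    from bench import ctrl
    from scipy.spatial.transform import Rotation as Ro
    o=ctrl.get_obs(); q=np.array(o["eef_rot"]); R=Ro.from_quat(q[[1,2,3,0]]).as_matrix(); p=np.array(o["eef_pos"])
    f=np.array(o["wrist_force"]); d=p[:2]-B; n=np.array([u[1],-u[0]])
    print("t",round(float(o["time_s"]),2),"p",p.round(4),"along/across mm",(1000*np.array([d@u,d@n])).round(1),"F along,across,up",np.round([f[:2]@u,f[:2]@n,f[2]],1),"open",round(float(o["opening"]),2))
    print("turn needed",Ro.from_matrix(R.T@np.c_[[u[0],u[1],0],[0,0,-1],[-u[1],u[0],0]]).as_rotvec().round(3))
    if tgt is not None: print("shift cm",(100*R.T@(np.array(tgt)-p)).round(2))
E
python3 -c "from h import *;st([.581,-.043,.16])"
```

```text
time_s: 1.1
eef_pos: [0.3279, 0.3297, 0.2244]
eef_rot: [0.414, -0.412, -0.57, 0.578]
wrist_force: [-0.1, 0.4, 0.3]
opening: 0.005
t 1.1 p [0.3279 0.3297 0.2244] along/across mm [ 428.9 -137.7] F along,across,up [0.4 0.1 0.3] open 0.01
turn needed [-0.01   0.038 -0.005]
shift cm [-43.35   6.52 -12.2 ]
```

```bash
python3 -m jog '[[[-3.9,0,-1.1],[-0.01,0.038,-0.005],0],[[-3.9,0,-1.1],[0,0,0],0],[[-3.9,0,-1.1],[0,0,0],0],[[-3.9,0,-1.1],[0,0,0],0],[[-3.9,0,-1.1],[0,0,0],0],[[-3.9,0,-1.1],[0,0,0],0],[[-3.9,0,-1.1],[0,0,0],0],[[-3.9,0,-1.1],[0,0,0],0],[[-3.9,0,-1.1],[0,0,0],0],[[-3.9,0,-1.1],[0,0,0],0]]'
python3 -c "from h import *;st([.581,-.043,.16])"
```

```text
time_s: 1.93
eef_pos: [0.5456, -0.026, 0.2223]
eef_rot: [-0.425, 0.423, 0.566, -0.566]
wrist_force: [1.1, 0.7, -0.2]
opening: 0.001
t 1.93 p [ 0.5456 -0.026   0.2223] along/across mm [ 26.3 -29.2] F along,across,up [ 0.4  1.2 -0.2] open 0.0
turn needed [-0.001 -0.001  0.002]
shift cm [-2.64  6.22 -2.93]
```

```bash
python3 -m jog '[[[-1.3,0,-1.5],[0,0,0],0],[[-1.3,0,-1.4],[0,0,0],0],[[0,2.5,0],[0,0,0],0],[[0,2.5,0],[0,0,0],0],[[0,0,0],[0,0,0],0]]'
python3 - <<'E'
from h import *; st([.581,-.043,.13])
from bench import imaging
c=imaging.camera("scene"); np.savez("scene1.npz",**c)
t=imaging.camera("top")
a=cv2.resize(c["frame"][130:250,120:340],None,fx=3.6,fy=3.6,interpolation=cv2.INTER_CUBIC)
cv2.imwrite("pics/s1.png",a[...,::-1])
E
```

```text
time_s: 2.35
eef_pos: [0.5861, -0.0552, 0.1697]
eef_rot: [0.427, -0.428, -0.563, 0.564]
wrist_force: [-1.0, -0.3, -0.6]
opening: 0.003
t 2.35 p [ 0.5861 -0.0552  0.1697] along/across mm [-13.2   1.4] F along,across,up [-0.  -1.1 -0.6] open 0.0
turn needed [-0.    -0.013 -0.001]
shift cm [1.32 3.97 0.16]
```

View pics/s1.png

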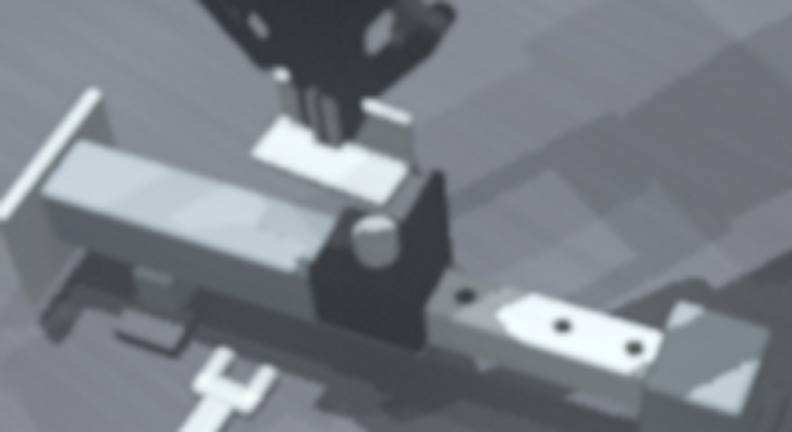

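The fingertips (crop about (330,140)) hang just above and behind the button (crop (376,235)); the lug lies beyond it. Next I go over the button and down.

```bash
python3 -m jog '[[[1.5,0,0.15],[0,-0.013,0],0],[[0,2,0],[0,0,0],0],[[0,2,0],[0,0,0],0],[[0,1,0],[0,0,0],0],[[0,0,0],[0,0,0],0]]'
python3 -c "from h import *;st([.580,-.040,.11])"
```

```text
time_s: 2.87
eef_pos: [0.5857, -0.0375, 0.1318]
eef_rot: [-0.416, 0.428, 0.57, -0.565]
wrist_force: [-0.3, 0.5, -0.4]
opening: 0.001
t 2.87 p [ 0.5857 -0.0375  0.1318] along/across mm [4.  6.1] F along,across,up [ 0.6 -0.2 -0.4] open 0.0
turn needed [ 0.015  0.005 -0.01 ]
shift cm [-0.06  2.17  0.65]
```

```bash
python3 -m jog '[[[0,1.2,0.6],[0.015,0.005,-0.01],0],[[0,0.6,0],[0,0,0],0],[[0,0,0],[0,0,0],0],[[0,0,0],[0,0,0],0]]'
python3 -c "from h import *;st([.580,-.040,.11]);st();st()"
```

```text
time_s: 3.2
eef_pos: [0.5811, -0.0384, 0.1162]
eef_rot: [-0.422, 0.424, 0.567, -0.566]
wrist_force: [-0.4, 0.2, 0.5]
opening: 0.0
t 3.2 p [ 0.5811 -0.0384  0.1162] along/across mm [4.4 1.4] F along,across,up [ 0.3 -0.3  0.5] open 0.0
turn needed [ 0.003  0.002 -0.001]
shift cm [-0.13  0.62  0.16]
t 3.2 p [ 0.5811 -0.0384  0.1162] along/across mm [4.4 1.4] F along,across,up [ 0.3 -0.3  0.5] open 0.0
turn needed [ 0.003  0.002 -0.001]
t 3.2 p [ 0.5811 -0.0384  0.1162] along/across mm [4.4 1.4] F along,across,up [ 0.3 -0.3  0.5] open 0.0
turn needed [ 0.003  0.002 -0.001]
```

```bash
for i in 1; do python3 -m jog '[[[0,0.4,0],[0,0,0],0],[[0,0.4,0],[0,0,0],0],[[0,0.3,0],[0,0,0],0],[[0,0.3,0],[0,0,0],0]]'; done
python3 -c "from h import *;st()"
```

```text
time_s: 3.53
eef_pos: [0.5828, -0.0391, 0.1034]
eef_rot: [-0.421, 0.425, 0.568, -0.565]
wrist_force: [-1.4, 0.5, 4.7]
opening: -0.0
t 3.53 p [ 0.5828 -0.0391  0.1034] along/across mm [3.3 2.9] F along,across,up [ 0.9 -1.2  4.7] open -0.0
turn needed [ 0.006  0.002 -0.003]
```

Touched the button (4.7 N). Pressing on to the bottom.

```bash
python3 -m jog '[[[0,0.3,0],[0,0,0],0],[[0,0.3,0],[0,0,0],0],[[0,0.25,0],[0,0,0],0]]'
python3 -c "from h import *;st()"
python3 -m jog '[[[0,0.2,0],[0,0,0],0],[[0,0.2,0],[0,0,0],0]]'
python3 -c "from h import *;st()"
```

```text
time_s: 3.78
eef_pos: [0.5835, -0.0395, 0.0989]
eef_rot: [-0.421, 0.425, 0.567, -0.566]
wrist_force: [-13.8, -0.5, 30.2]
opening: -0.003
t 3.78 p [ 0.5835 -0.0395  0.0989] along/across mm [2.7 3.4] F along,across,up [  3.4 -13.3  30.2] open -0.0
turn needed [ 0.006  0.002 -0.003]
time_s: 3.95
eef_pos: [0.5837, -0.0397, 0.0991]
eef_rot: [-0.421, 0.425, 0.567, -0.566]
wrist_force: [-7.5, 1.7, 16.1]
opening: 0.0
t 3.95 p [ 0.5837 -0.0397  0.0991] along/across mm [2.4 3.5] F along,across,up [ 3.8 -6.7 16.1] open 0.0
turn needed [ 0.005  0.003 -0.004]
```

```bash
python3 -m jog '[[[0.3,0.1,0.03],[0,0,0],0],[[0.3,0.1,0.03],[0,0,0],0],[[0.3,0.1,0.03],[0,0,0],0]]'
python3 -c "from h import *;st()"
python3 -m jog '[[[0.3,0.1,0.03],[0,0,0],0],[[0.3,0.1,0.03],[0,0,0],0]]'
python3 -c "from h import *;st()"
```

```text
time_s: 4.2
eef_pos: [0.5826, -0.0356, 0.1002]
eef_rot: [0.417, -0.428, -0.566, 0.567]
wrist_force: [-2.0, -4.6, 5.4]
opening: 0.002
t 4.2 p [ 0.5826 -0.0356  0.1002] along/across mm [6.7 3.6] F along,across,up [-3.9 -3.2  5.4] open 0.0
turn needed [ 0.008  0.003 -0.013]
time_s: 4.37
eef_pos: [0.582, -0.0331, 0.1002]
eef_rot: [0.415, -0.431, -0.566, 0.568]
wrist_force: [-1.8, -4.4, 6.6]
opening: 0.001
t 4.37 p [ 0.582  -0.0331  0.1002] along/across mm [9.3 3.7] F along,across,up [-3.7 -3.   6.6] open 0.0
turn needed [ 0.01   0.003 -0.019]
```

```bash
python3 -m jog '[[[0.3,0.18,0.06],[0.005,0,-0.01],0],[[0.3,0.18,0.06],[0.005,0,-0.01],0],[[0.3,0.18,0.06],[0,0,0],0]]'
python3 - <<'E'
from h import *; st()
from bench import imaging
ims=[]
for n in("scene","top"):
    c=imaging.camera(n); f=c["frame"]
    a=f[130:250,120:340] if n=="scene" else f[140:260,210:430]
    ims.append(cv2.resize(a,None,fx=2.5,fy=2.5,interpolation=cv2.INTER_CUBIC))
cv2.imwrite("pics/s2.png",np.vstack(ims)[...,::-1])
E
```

```text
time_s: 4.62
eef_pos: [0.581, -0.0298, 0.0997]
eef_rot: [0.419, -0.427, -0.566, 0.567]
wrist_force: [-3.5, -5.4, 12.6]
opening: 0.0
t 4.62 p [ 0.581  -0.0298  0.0997] along/across mm [12.6  3.7] F along,across,up [-4.2 -4.9 12.6] open 0.0
turn needed [ 0.005  0.003 -0.009]
```

View pics/s2.png

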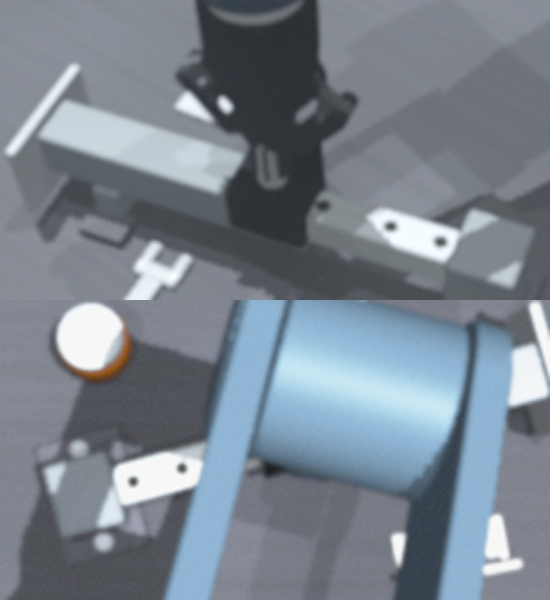

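The sleeve appears to have moved: the stop plate's top corner went from (95,92)/3.6 to (76,66)/2.5, about 4 px or 8 mm. I measure that with a template of the plate before letting the button go.

```bash
cat >> h.py <<'E'
def slid():
    from bench import imaging
    r=np.load("scene0.npz"); c=imaging.camera("scene")
    # bright plate's edge patch at the far end
    x0,y0,x1,y1=120,152,182,212
    G=lambda i:cv2.cvtColor(cv2.resize(i,None,fx=4,fy=4,interpolation=cv2.INTER_CUBIC),cv2.COLOR_RGB2GRAY)
    T=G(r["frame"][y0:y1,x0:x1]); S=G(c["frame"][y0-10:y1+25,x0-10:x1+45])
    m=cv2.matchTemplate(S,T,cv2.TM_CCOEFF_NORMED); _,v,_,l=cv2.minMaxLoc(m)
    d=np.array(l)/4-10; P=np.array([*(B-u*.155),.09])
    U=np.array([*u,0]); e=proj(c,P+U*.03)-proj(c,P)
    print("plate shift px",d,"score",round(v,3),"mm",round(30*float(d@e/(e@e)),1),"off-line px",round(float(np.cross(e,d)/np.linalg.norm(e)),1))
E
python3 -W ignore -c "from h import *;slid()"
```

```text
plate shift px [4.   1.25] score 0.995 mm 8.9 off-line px 0.0
```

The sleeve has slid 8.9 mm, so the catch is well clear of the first hole. I let the button go and push on the lug instead.

```bash
python3 -m jog '[[[0,-0.6,0.1],[0.005,0,-0.009],0],[[0,-0.6,0.1],[0,0,0],0],[[0,-0.3,0.1],[0,0,0],0],[[0,0,0],[0,0,0],0]]'
python3 -W ignore -c "from h import *;st();slid()"
python3 -m jog '[[[0.3,0,0],[0,0,0],0],[[0.3,0,0],[0,0,0],0]]'
python3 -W ignore -c "from h import *;st()"
```

```text
time_s: 5.1
eef_pos: [0.5787, -0.0312, 0.1162]
eef_rot: [-0.422, 0.424, 0.567, -0.566]
wrist_force: [0.3, -1.0, -0.7]
opening: 0.001
t 5.1 p [ 0.5787 -0.0312  0.1162] along/across mm [11.9  1.1] F along,across,up [-1.1  0.  -0.7] open 0.0
turn needed [ 0.002  0.002 -0.001]
plate shift px [4.   1.25] score 0.995 mm 8.9 off-line px 0.0
time_s: 5.32
eef_pos: [0.5765, -0.0252, 0.1153]
eef_rot: [-0.423, 0.424, 0.567, -0.566]
wrist_force: [-0.3, 1.0, -0.1]
opening: 0.002
t 5.32 p [ 0.5765 -0.0252  0.1153] along/across mm [18.3  0.7] F along,across,up [ 1.1 -0.  -0.1] open 0.0
turn needed [ 0.001  0.002 -0.001]
```

```bash
for k in 1 2; do python3 -m jog '[[[0.25,0,0],[0,0,0],0],[[0.25,0,0],[0,0,0],0],[[0.25,0,0],[0,0,0],0]]' >/dev/null; python3 -W ignore -c "from h import *;st()"; done; python3 -W ignore -c "from h import *;slid()"
```

```text
t 5.57 p [ 0.5749 -0.0199  0.1152] along/across mm [23.8  0.6] F along,across,up [-5.5 -0.3 -0.4] open -0.0
turn needed [ 0.001  0.003 -0.007]
t 5.82 p [ 0.5736 -0.0157  0.1152] along/across mm [28.2  0.6] F along,across,up [-5.7 -1.5 -0.7] open 0.0
turn needed [ 0.001  0.003 -0.014]
plate shift px [7.75 2.25] score 0.991 mm 17.2 off-line px -0.1
```

Lug contact, sliding steadily at 5.6 N. Continuing, then slower near the hole.

```bash
for k in 1 2; do python3 -m jog '[[[0.25,0,0],[0,0,-0.004],0],[[0.25,0,0],[0,0,-0.004],0],[[0.25,0,0],[0,0,-0.004],0],[[0.25,0,0],[0,0,-0.004],0],[[0.25,0,0],[0,0,-0.004],0]]' >/dev/null; python3 -W ignore -c "from h import *;st()"; done; python3 -W ignore -c "from h import *;slid()"
```

```text
t 6.28 p [ 0.5715 -0.0086  0.1151] along/across mm [35.7  0.6] F along,across,up [-6.7 -0.7 -0.1] open 0.0
turn needed [ 0.002  0.003 -0.005]
t 6.7 p [ 0.5697 -0.0023  0.115 ] along/across mm [42.3  0.6] F along,across,up [-6.8  0.3 -1.1] open 0.0
turn needed [0.002 0.003 0.003]
plate shift px [13.5   4.25] score 0.967 mm 30.1 off-line px 0.1
```

```bash
for k in 1 2; do python3 -m jog '[[[0.22,0,0],[0,0,-0.002],0],[[0.22,0,0],[0,0,-0.002],0],[[0.22,0,0],[0,0,-0.002],0],[[0.22,0,0],[0,0,-0.002],0]]' >/dev/null; python3 -W ignore -c "from h import *;st()"; done; python3 -W ignore -c "from h import *;slid()"
```

```text
t 7.08 p [0.5683 0.0024 0.115 ] along/across mm [47.1  0.6] F along,across,up [-5.8 -0.7 -1. ] open 0.0
turn needed [0.003 0.003 0.003]
t 7.42 p [0.567  0.0068 0.115 ] along/across mm [51.7  0.7] F along,across,up [-6.3 -0.1  0.1] open -0.0
turn needed [0.003 0.003 0.002]
plate shift px [17.75  5.5 ] score 0.933 mm 39.5 off-line px 0.1
```

```bash
python3 -m jog '[[[0.2,0,0],[0,0,-0.002],0],[[0.2,0,0],[0,0,-0.002],0],[[0.2,0,0],[0,0,-0.002],0]]' >/dev/null; python3 -W ignore -c "from h import *;st()"
python3 -m jog '[[[0.18,0,0],[0,0,-0.002],0],[[0.18,0,0],[0,0,-0.002],0]]' >/dev/null; python3 -W ignore -c "from h import *;st();slid()"
```

```text
t 7.72 p [0.5662 0.0096 0.115 ] along/across mm [54.6  0.7] F along,across,up [-5.7 -0.6  0.1] open 0.0
turn needed [0.004 0.003 0.002]
t 7.88 p [0.5657 0.0115 0.115 ] along/across mm [56.7  0.7] F along,across,up [-3.4 -0.6  0.5] open 0.0
turn needed [0.004 0.003 0.002]
plate shift px [20.    6.25] score 0.915 mm 44.6 off-line px 0.1
```

```bash
python3 -m jog '[[[0.18,0,0],[0,0,-0.002],0],[[0.18,0,0],[0,0,-0.002],0]]' >/dev/null; python3 -W ignore -c "from h import *;st()"
python3 -m jog '[[[0.18,0,0],[0,0,-0.002],0]]' >/dev/null; python3 -W ignore -c "from h import *;st();slid()"
```

```text
t 8.1 p [0.5647 0.0148 0.115 ] along/across mm [60.1  0.7] F along,across,up [-5.1  0.2  1. ] open 0.0
turn needed [0.004 0.003 0.006]
t 8.18 p [0.5645 0.0154 0.115 ] along/across mm [60.7  0.7] F along,across,up [-13.4  -0.7  -2.9] open -0.0
turn needed [0.004 0.004 0.005]
plate shift px [21.75  6.75] score 0.902 mm 48.4 off-line px 0.1
```

The force has jumped to 13 N at about 48 mm. One more small push to confirm the hard stop, then I back off and look.

```bash
python3 -m jog '[[[0.15,0,0],[0,0,0],0],[[0.15,0,0],[0,0,0],0]]' >/dev/null; python3 -W ignore -c "from h import *;st();slid()"
python3 -m jog '[[[-0.6,0,0],[0,0,0],0],[[-0.6,-0.3,0],[0,0,0],0],[[0,-2.5,0],[0,0,0],0],[[0,-2.5,0],[0,0,0],0],[[-3,-3,0],[0,0,0],0],[[-4,-1,-1],[0,0,0],0],[[-4,0,-4],[0,0,0],0],[[-4,0,-4],[0,0,0],0],[[-3,0,-4],[0,0,0],0],[[0,0,0],[0,0,0],0]]'
python3 -W ignore - <<'E'
from h import *; st(); slid()
from bench import imaging
ims=[]
for n in("scene","top"):
    c=imaging.camera(n); f=c["frame"]; np.savez(n+"9.npz",**c)
    a=f[130:250,120:340] if n=="scene" else f[140:260,210:430]
    ims.append(cv2.resize(a,None,fx=2.5,fy=2.5,interpolation=cv2.INTER_CUBIC))
cv2.imwrite("pics/s3.png",np.vstack(ims)[...,::-1])
E
```

```text
t 8.4 p [0.5646 0.0153 0.1151] along/across mm [60.5  0.7] F along,across,up [-10.4  -1.5  -1.3] open 0.0
turn needed [ 0.004  0.004 -0.001]
plate shift px [21.75  6.75] score 0.903 mm 48.4 off-line px 0.1
time_s: 9.28
eef_pos: [0.7079, -0.1121, 0.2039]
eef_rot: [-0.426, 0.416, 0.571, -0.565]
wrist_force: [-1.1, -0.1, -0.3]
opening: -0.003
t 9.28 p [ 0.7079 -0.1121  0.2039] along/across mm [-102.1  102.3] F along,across,up [ 0.2 -1.1 -0.3] open -0.0
turn needed [-0.003  0.009  0.016]
plate shift px [21.5   6.75] score 0.866 mm 47.9 off-line px 0.1
```

View pics/s3.png

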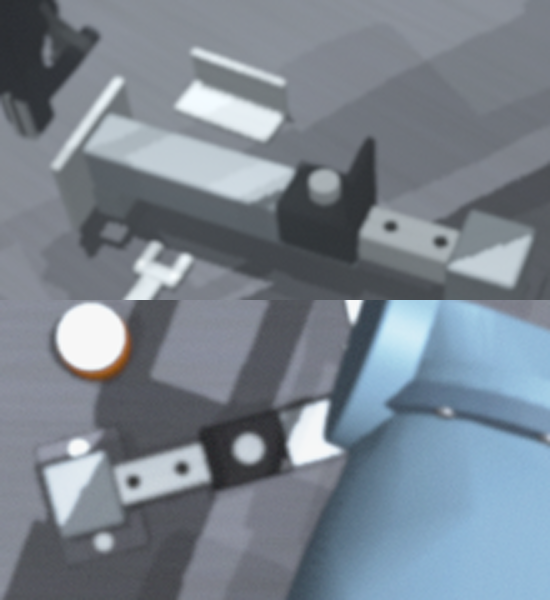

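The sleeve's mouth now covers the first hole and two dark spots remain. The button (scene crop (323,178), top crop (249,449)) looks up. I check its height by triangulation against the starting views, and that the loose things have not moved.

```bash
python3 -W ignore - <<'E'
from h import *
def cen(c,p,r=9):
    g=cv2.cvtColor(c["frame"],cv2.COLOR_RGB2GRAY); x,y=p; w=g[y-r:y+r+1,x-r:x+r+1]
    th,_=cv2.threshold(w,0,255,cv2.THRESH_OTSU); m=np.uint8(w>(th+w.max())/2)
    n,l,s,ce=cv2.connectedComponentsWithStats(m); i=1+np.argmax(s[1:,4]); return ce[i]+[x-r,y-r],s[i].tolist()
for k,ps,pt in(("0",(224,194),(336,192)),("9",(249,201),(309,199))):
    s=np.load(f"scene{k}.npz"); t=np.load(f"top{k}.npz")
    a,sa=cen(s,ps); b,sb=cen(t,pt); o1,d1=ray(s,a); o2,d2=ray(t,b)
    l=np.linalg.lstsq(np.c_[d1,-d2],o2-o1,rcond=None)[0]; P=(o1+d1*l[0]+o2+d2*l[1])/2
    dm=lambda c,p:onz_depth(c,p)
    z=[]
    for c,q in((s,a),(t,b)):
        o,d=ray(c,q); x,y=np.round(q).astype(int); z.append((o+d*np.median(c["depth"][y-1:y+2,x-1:x+2]))[2])
    print(k,a.round(1),sa,b.round(1),sb,"tri",P.round(4),"along",round(1000*(P[:2]-B)@u,1),"depth z",np.round(z,4))
s0,s9=np.load("scene0.npz")["frame"],np.load("scene9.npz")["frame"]
for nm,(x0,y0,x1,y1) in dict(wrench=(130,225,200,302),jar=(254,266,296,314),offcut=(190,150,238,186)).items():
    r=cv2.matchTemplate(s9[y0-6:y1+6,x0-6:x1+6],s0[y0:y1,x0:x1],cv2.TM_CCOEFF_NORMED); _,v,_,l=cv2.minMaxLoc(r); print(nm,np.array(l)-6,round(v,3))
E
```

```text
0 [223.7 194.4] [3, 6, 12, 8, 75] [335.5 191.7] [3, 3, 12, 12, 115] tri [ 0.5816 -0.0421  0.1071] along 0.7 depth z [0.1061 0.1049]
9 [249.1 202.1] [4, 6, 11, 9, 84] [309. 199.] [4, 4, 11, 11, 89] tri [0.5675 0.0055 0.1072] along 50.4 depth z [0.1063 0.1045]
wrench [0 0] 0.839
jar [0 0] 0.977
offcut [0 0] 0.994
```

The button stands at its starting height (0.1072 against 0.1071 m by triangulation, and depth agrees), and nothing else has moved. Handing in.

```bash
python3 -c "
from bench import ctrl
print(ctrl.hand_in())"
```

```text
the job is handed in; nothing more can be done
None
```

The stop is shortened by one hole, and I handed the job in at about 9.4 s of robot time. I pressed the button fully in, dragged the sleeve 8.9 mm off the first hole and let the button go. I then pushed on the lug at 5–7 N until the sleeve stopped dead; the push peaked at about 13 N.

**Last checks**
- **Sleeve:** it has slid 48 to 50 mm (47.9 mm from the stop plate, 49.7 mm from the button). My first estimate from the pictures was 46.5 mm, and the stop allows 2 mm of play. One further light push did not move it.
- **Button:** it is back at its starting height, 107.2 mm against 107.1 mm by triangulation, and the depth readings agree to within 0.4 mm.
- **Other items:** the jar, wrench and offcut show no shift in the camera images. The wrench's match score was lower (0.84), probably because the arm's shadow fell on it.
- **Clearance:** the arm ended clear of everything.

**Force while pressing:** the downward force on the button peaked briefly at about 30 N (about 33 N in all, with the sideways part) when it reached the bottom. That was before any sliding and is harder than the 20 N suggested for pushing.

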